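# Dispense the thumb nuts at the phone-repair bench

### The job

Two white drop-bottom dispensers stand on the repair bench, each with a red pull tab at its front that latches a hinged floor. Pull out the tab of the one that holds the brass thumb nuts, so that its floor swings open and both nuts drop into the blue tray under it, then let go. Leave the other dispenser, with the black rubber pads, shut.

Things in the scene. Friction and masses are not known exactly. Their poses are not given: they have to be found in the camera images.
- brass_hopper: white open-topped dispenser holding the brass nuts, fixed: hopper 110 x 105 mm, rim 210 mm up, inner floor 154 mm up, over a blue open tray 170 x 130 mm (x, y), walls 5 mm thick, 45 mm high. Origin: centre of the tray's underside, on the bench; z up; the front looks along its -x, within 0.6 rad of the robot's -x. Its twin with black pads stands across the midline; the two swap sides.
- brass_tab (a point): centre of the red pull tab of the nut dispenser: upright block 12 mm thick (dispenser's x), 26 mm wide (y), 43 mm high, 222 to 265 mm above the bench, in front of the hopper's front wall, 69 mm from the dispenser's centre along its -x. Same axes as the dispenser. Beside it nothing is higher than the rim (210 mm). The twin's tab looks the same.
- brass_latch (a joint): travel of that tab in m: 0 latched as at the start, 0.03 fully out. It slides level along the dispenser's -x, away from the hopper, against about 2 N of friction and stays where it is left. After 10 mm its steel tongue clears the floor, which is hinged on the far (+x) edge and falls open by its own weight to hang below.
- nut_1_mid (a point): a brass thumb nut (flange 26 mm in diameter and 9 mm thick, boss 14 mm in diameter on top, 17 mm high in all, 40 g), one of two lying loose on the hinged floor inside the open-topped hopper, 154 mm above the bench; it need not be grasped. The point is its centre, half-way up.
- nut_2_mid (a point): a brass thumb nut (flange 26 mm in diameter and 9 mm thick, boss 14 mm in diameter on top, 17 mm high in all, 40 g), one of two lying loose on the hinged floor inside the open-topped hopper, 154 mm above the bench; it need not be grasped. The point is its centre, half-way up.
- black_floor (a joint): the hinged floor of the other dispenser, the one with black pads: 0 rad is shut, 1.5 rad is hanging open. It must stay shut.

How it is judged:
By the outcome, as a careful person would: the job done as asked, in the order asked, and still so for the second after the job is handed in, with the robot touching nothing.
It also fails if it takes over 29 s, if anything falls off the work surface, if the arm or the gripper's body presses on something with over 40 N, if the wrist force passes 120 N, or if a joint passes its speed limit or range.

### The arm

A 6-joint arm with a two-finger parallel gripper is mounted at the origin on the work surface. World frame = base frame: x ahead of the robot, y to its left, z up, the work surface at z = 0. Lengths are in m, angles in rad, forces in N, time in s.
With the tool pointing down it reaches from about 0.35 to 0.725 m from the base axis. Payload 6 kg.
Tool frame: the origin (TCP) lies at the very end of the fingers, on their centre line; the grasp point (between the pads) lies 19 mm behind it; z points along the fingers, y is the direction in which the jaws open and shut (so a half turn about z gives the same grasp; the last joint's range is limited). The gripper opens to 85 mm and grips with 20 to 120 N. Pads are 22 mm wide; open, the fingers measure 114 mm over their backs; the gripper's body (76 mm by 85 mm) begins 54 mm behind the grasp point. The pads swing forward as they close: fully open they stand 13 mm farther back than shut.
Start: joints at [-0.819, 0.04, 0.085, 0, -1.615, -0.334], TCP at [0.243, -0.548, 0.231] pointing down, gripper open.
Joint ranges: [-2.56, 2.56], [-1.29, 2.01], [-1.08, 1.49], [-3.29, 1.98], [-2.81, -0.18], [-2.99, 2.99]. Speed limits (rad/s): [2.57, 2.57, 3.01, 3.14, 3.14, 3.14].

### API

Orientations are given as a rotation vector (axis times angle).
In Python, from bench import r, eoat, solver, vision, monitor gives the robot as it stands. Calls block until the motion is done:
- r.move_ptp(position, orientation): joint-space move of the TCP to a pose.
- r.move_linear(position, rot=None, speed=0.15, stop_force=None): straight line of the TCP; rot=None keeps the orientation; speed is the mean speed in m/s. With stop_force (N) it stops when the force on the tool has changed by that much, and returns True; else False.
- r.set_joints(angles): joint-space move.
- eoat.command_gripper(opening, squeeze=None): finger opening in m; squeeze is the grip in N (None keeps the last); returns when the fingers have stopped.
- r.pause(seconds).
- solver.ik(position, orientation): joint angles nearest the present ones, or None.
- vision.grab_frame(name): name is "scene" or "top"; returns a dict with "frame" (384x512x3 uint8, red, green, blue), "range_z" (384x512 float32, m along the optical axis (not along the pixel's ray), 0 where there is no reading), "K" (3x3 intrinsics, pixels), "k1" (the pictures are not rectified: a ray, as slopes to the right and down, at radius r is drawn at 1 + k1 r^2 times it, then the intrinsics apply), "pose" (4x4, takes a point from camera to world coordinates). Camera axes: x right, y down, z forward; pixel columns grow to the right and rows downward; lengths in m; the calibration is good to about 2 mm. A picture is of the moment at which its call begins.
A pose or a line that the arm cannot do raises r.MotionError and nothing moves.
- r.sign_off(): hands the job in, once; it reports no verdict.
Readings, each from a call of its own:
- monitor.get_time(): time.
- monitor.get_joint_positions(): joint angles.
- monitor.get_qvel(): joint speeds.
- monitor.get_effort(): joint torques, N m.
- monitor.get_eef_pos(): TCP position.
- monitor.get_tcp_rot(): TCP orientation.
- monitor.get_wrist_force(): force on the tool from outside, world axes, zero at the start.
- monitor.get_ft_torque(): the same for the moment, N m.
- monitor.get_finger_gap(): finger opening in m.
Only numpy, scipy, OpenCV 4.12 (cv2) and the standard library are available. Lean on these libraries where they do the work, as an engineer would, in place of code of your own. Each camera call takes 0.05 s, during which the arm holds its last target. There are 200 camera calls.

## Working session

There is one attempt and no reset: what is moved stays moved. The work goes in short steps, each a Python script; the robot and the scene stay as the last script left them, time stands still between calls to the robot, and variables do not carry over. Pictures are saved under pics/ and viewed, about 8 in all and at most 12, crops included, and the job is handed in when it is done.

```bash
mkdir -p pics; ls
python3 - <<'E'
from bench import r,eoat,solver,vision,monitor
import cv2,numpy as np
for n in ("scene","top"):
    f=vision.grab_frame(n); np.savez(f"pics/{n}0.npz",**f)
    cv2.imwrite(f"pics/{n}0.png",f["frame"][:,:,::-1]); print(n,f["K"].tolist(),f["k1"],f["pose"].round(3).tolist())
print(monitor.get_time(),monitor.get_finger_gap())
E
```

```text
pics
scene [[490.0105809169427, 0.0, 257.2859570751343], [0.0, 490.0105809169427, 187.74734388722572], [0.0, 0.0, 1.0]] -0.1379664452157904 [[-0.748, 0.458, -0.48, 1.154], [0.663, 0.522, -0.537, 0.551], [0.005, -0.72, -0.694, 0.905], [0.0, 0.0, 0.0, 1.0]]
top [[455.69491006133285, 0.0, 253.2075622960528], [0.0, 455.69491006133285, 187.75900932279518], [0.0, 0.0, 1.0]] -0.04145440511389023 [[-0.016, -0.985, 0.171, 0.453], [-1.0, 0.02, 0.021, -0.041], [-0.024, -0.171, -0.985, 1.299], [0.0, 0.0, 0.0, 1.0]]
0.1 0.0853801401062884
```

View pics/scene0.png

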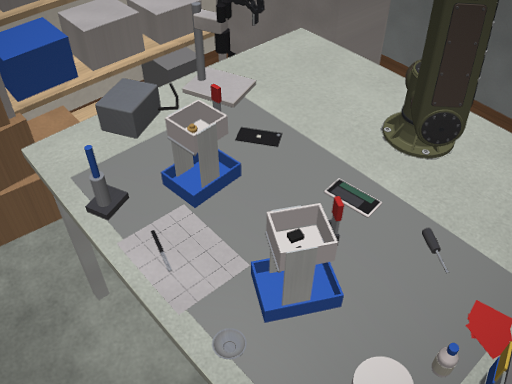

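View pics/top0.png

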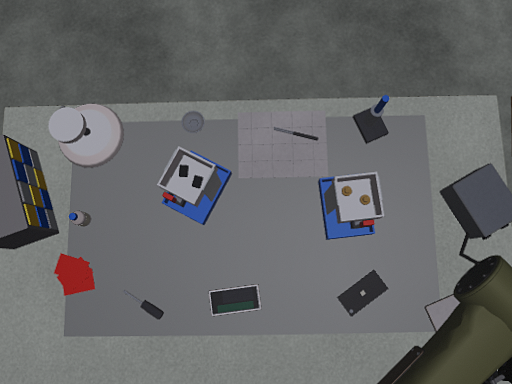

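The scene view shows the brass nuts in the far dispenser, with its tab at about (217,95). In the top view they are in the right-hand one, with the tab at about (362,223). I'll measure the tab, rim and tray next.

```bash
cat > h.py <<'E'
import numpy as np,cv2
def slopes(f,uv):
    K=np.array(f["K"]);uv=np.asarray(uv,float)
    D=np.array([f["k1"],0,0,0],float)
    return cv2.undistortPoints(uv.reshape(-1,1,2),K,D).reshape(-1,2)
def pts(f,m):
    v,u=np.nonzero(m&(f["range_z"]>0)); z=f["range_z"][v,u]
    s=slopes(f,np.c_[u,v]); T=f["pose"]
    return np.c_[s*z[:,None],z]@T[:3,:3].T+T[:3,3],np.c_[u,v]
def allpts(f):
    P=np.full(f["frame"].shape,np.nan); p,uv=pts(f,np.ones(f["range_z"].shape,bool)); P[uv[:,1],uv[:,0]]=p; return P
def masks(f):
    h=cv2.cvtColor(f["frame"],cv2.COLOR_RGB2HSV).astype(int);H,S,V=h[...,0],h[...,1],h[...,2]
    return dict(red=((H<8)|(H>172))&(S>150)&(V>60),blue=(H>100)&(H<125)&(S>150),white=(S<40)&(V>110),brass=(H>10)&(H<28)&(S>90))
E
python3 - <<'E'
from h import *
for n in ("scene","top"):
    f=dict(np.load(f"pics/{n}0.npz")); P=allpts(f); M=masks(f)
    near=(P[...,0]>.25)&(P[...,0]<.75)&(P[...,1]<-.05)&(P[...,1]>-.45)
    print(n)
    for k,zl,zh in (("red",.2,.3),("red",.262,.275),("blue",.035,.055),("white",.2,.22),("brass",.14,.19)):
        m=M[k]&near&(P[...,2]>zl)&(P[...,2]<zh); p=P[m]
        if len(p)<5: print(k,zl,len(p));continue
        R=cv2.minAreaRect((p[:,:2]*1000).astype(np.float32))
        print(k,zl,len(p),p.mean(0).round(4),p.min(0).round(3),p.max(0).round(3),"rect",np.round(R[0],1),np.round(R[1],1),round(R[2],1))
        if k=="brass": 
            c,l,s,ce=cv2.connectedComponentsWithStats(m.astype(np.uint8)); 
            for i in range(1,c): print("  nut",s[i,4],P[(l==i)].mean(0).round(4))
E
```

```text
scene
red 0.2 145 [ 0.554  -0.2739  0.2467] [ 0.544 -0.29   0.222] [ 0.56  -0.264  0.266] rect [ 552.  -276.7] [14.5 25.2] 5.3
red 0.262 22 [ 0.5521 -0.277   0.2635] [ 0.549 -0.289  0.262] [ 0.557 -0.265  0.266] rect [ 552.9 -276.9] [ 8.7 23.4] 1.4
blue 0.035 433 [ 0.6369 -0.2429  0.0414] [ 0.531 -0.331  0.035] [ 0.71  -0.197  0.048] rect [ 620.9 -270.5] [170.8 132.2] 5.2
white 0.2 473 [ 0.6232 -0.2696  0.2064] [ 0.555 -0.332  0.2  ] [ 0.681 -0.213  0.215] rect [ 615.3 -273.7] [124.1 118.1] 5.9
brass 0.14 62 [ 0.6203 -0.2934  0.1628] [ 0.599 -0.316  0.15 ] [ 0.63  -0.285  0.171] rect [ 616.3 -298. ] [30.3 23.3] 64.0
  nut 62 [ 0.6203 -0.2934  0.1628]
top
red 0.2 60 [ 0.5478 -0.2778  0.2637] [ 0.542 -0.289  0.242] [ 0.554 -0.266  0.268] rect [ 548.2 -277.6] [11.3 23.5] 2.9
red 0.262 51 [ 0.5484 -0.2777  0.265 ] [ 0.542 -0.289  0.263] [ 0.553 -0.266  0.268] rect [ 548.  -277.6] [11.  23.4] 2.1
blue 0.035 252 [ 0.587  -0.2435  0.0443] [ 0.527 -0.343  0.035] [ 0.697 -0.201  0.052] rect [ 616.4 -271.7] [168.6 128.1] 5.8
white 0.2 435 [ 0.6187 -0.2691  0.2095] [ 0.559 -0.328  0.2  ] [ 0.676 -0.214  0.216] rect [ 617.7 -272.4] [110.6 109.1] 5.6
brass 0.14 144 [ 0.6247 -0.2733  0.1655] [ 0.546 -0.308  0.156] [ 0.651 -0.24   0.18 ] rect [ 600.3 -278.8] [108.   63.7] 9.3
  nut 70 [ 0.638  -0.2509  0.1652]
  nut 71 [ 0.6149 -0.2954  0.1657]
  nut 1 [ 0.5476 -0.2552  0.1798]
  nut 2 [ 0.5463 -0.2826  0.1595]
```

Run:
```python
from h import *
f=dict(np.load("pics/scene0.npz")); P=allpts(f)
for (u0,u1,v0,v1) in ((190,204,5,80),(190,255,75,100),(100,160,82,132),(216,235,0,55),(235,262,0,22)):
    p=P[v0:v1,u0:u1].reshape(-1,3);p=p[(p[:,1]>-.9)&(p[:,2]>.02)&(p[:,0]>0)]
    print((u0,v0),len(p),p.min(0).round(2),p.max(0).round(2),np.median(p,0).round(2)) if len(p) else print(u0,0)
v=f["frame"][0:130,90:280,::-1]; cv2.imwrite("pics/c1.png",cv2.resize(v,None,fx=4,fy=4,interpolation=cv2.INTER_CUBIC))
```

```text
(190, 5) 679 [ 0.3  -0.69  0.02] [ 0.35 -0.62  0.29] [ 0.34 -0.65  0.18]
(190, 75) 429 [ 0.2  -0.69  0.02] [ 0.57 -0.26  0.27] [ 0.34 -0.57  0.02]
(100, 82) 2426 [ 0.52 -0.72  0.02] [ 0.72 -0.54  0.1 ] [ 0.64 -0.61  0.09]
(216, 0) 744 [ 0.26 -0.61  0.15] [ 0.32 -0.55  0.32] [ 0.3  -0.57  0.24]
(235, 0) 290 [ 0.21 -0.56  0.25] [ 0.26 -0.47  0.33] [ 0.23 -0.5   0.3 ]
```

View pics/c1.png

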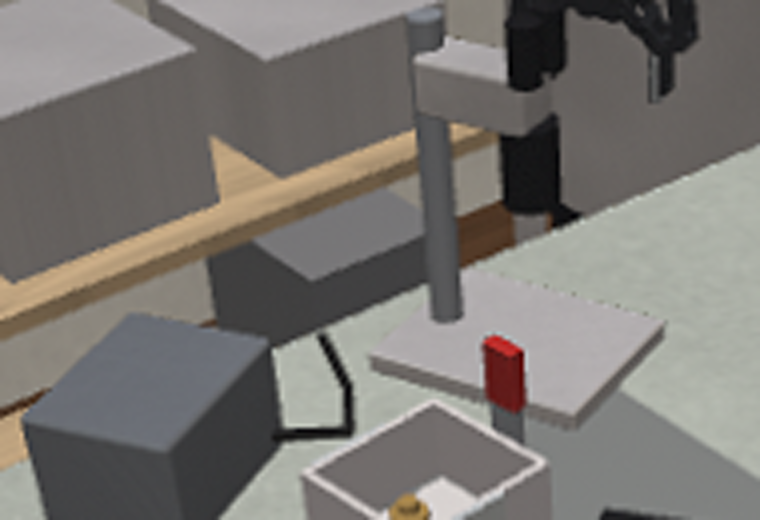

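The crop shows a microscope at about (0.30, -0.57), roughly 0.3 m tall, right beside the parked gripper. I'll lift straight up before moving across.

```bash
cat >> h.py <<'E'
from scipy.spatial.transform import Rotation as R
yaw=0.096; c0=np.array([.6173,-.2722]); ax=np.array([np.cos(yaw),np.sin(yaw)]); tab=c0-.069*ax
def rots():
    out=[]
    for s in (1,-1):
        y=s*np.array([-ax[1],ax[0],0]);z=np.array([0,0,-1.]);out.append(R.from_matrix(np.c_[np.cross(y,z),y,z]).as_rotvec())
    return out
E
python3 - <<'E'
from h import *
from bench import r,eoat,solver,vision,monitor
print(tab)
p=monitor.get_eef_pos();print(p,monitor.get_joint_positions())
hit=r.move_linear([p[0],p[1],.40],speed=.15,stop_force=15)
print("up",hit,monitor.get_eef_pos(),monitor.get_time())
q=monitor.get_joint_positions()
best=min(((np.abs(np.array(s)-q).max(),i) for i,w in enumerate(rots()) if (s:=solver.ik([*tab,.35],w)) is not None))
w=rots()[best[1]];print(best,solver.ik([*tab,.35],w)); np.save("rot.npy",w)
r.move_ptp([*tab,.35],w)
eoat.command_gripper(.055,30)
print(monitor.get_eef_pos(),monitor.get_time(),monitor.get_wrist_force())
hit=r.move_linear([*tab,.224],speed=.1,stop_force=8)
print("down",hit,monitor.get_eef_pos(),monitor.get_time(),monitor.get_wrist_force())
f=vision.grab_frame("scene");np.savez("pics/s1.npz",**f)
cv2.imwrite("pics/s1.png",cv2.resize(f["frame"][20:190,120:320,::-1],None,fx=3.5,fy=3.5,interpolation=cv2.INTER_CUBIC))
E
```

```text
[ 0.54861771 -0.27881383]
[ 0.24339971 -0.5480983   0.23037162] [-8.19283717e-01  4.07796972e-02  8.39152381e-02 -3.76530349e-04
 -1.61549427e+00 -3.33686435e-01]
up False [ 0.24346432 -0.54797855  0.39905306] 1.375
(np.float64(0.9956759269653093), 0) [-0.14520033  0.12929053  0.39790209  0.         -1.83940788 -1.329596  ]
[ 0.54845394 -0.27910117  0.35002498] 3.3 [0.23447904 0.08463924 0.51095243]
down False [ 0.54888045 -0.27895956  0.22490406] 4.7083 [ 0.17971949 -0.27264047 -0.49906519]
```

View pics/s1.png

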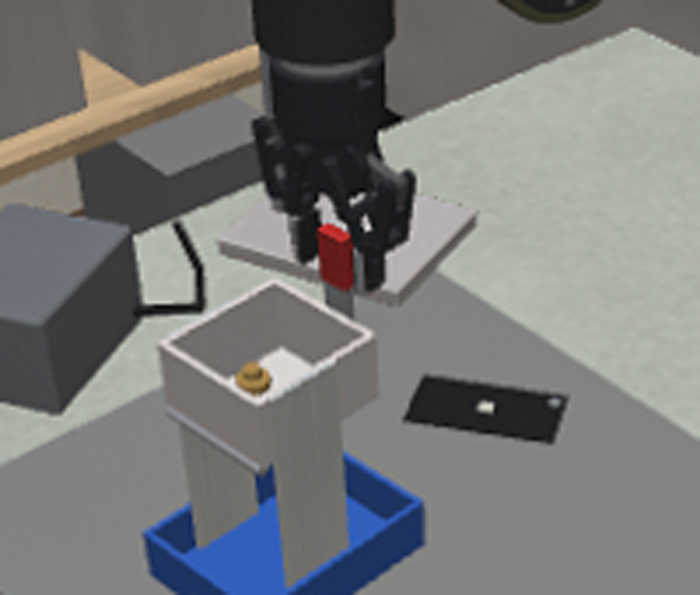

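The fingers straddle the red tab, which is at about (336,258) in the crop, with a gap on both sides. I'll grip and pull.

Run:
```python
from h import *
from bench import r,eoat,solver,vision,monitor
eoat.command_gripper(.0,40)
print("gap",monitor.get_finger_gap(),monitor.get_wrist_force(),monitor.get_time())
p=np.array(monitor.get_eef_pos())
hit=r.move_linear([*(p[:2]-.026*ax),p[2]],speed=.04,stop_force=25)
r.pause(.5)
print("pull",hit,(monitor.get_eef_pos()-p).round(4),monitor.get_finger_gap(),monitor.get_wrist_force(),monitor.get_time())
f=vision.grab_frame("scene");np.savez("pics/s2.npz",**f)
cv2.imwrite("pics/s2.png",cv2.resize(f["frame"][20:210,120:320,::-1],None,fx=3,fy=3,interpolation=cv2.INTER_CUBIC))
```

```text
gap 0.025632962144400712 [ 0.62457382 -2.95086678  1.14562232] 5.125
pull False [-0.0259 -0.0025  0.0001] 0.025708449875146398 [-2.20722592 -2.50041305  2.07851158] 6.425
```

View pics/s2.png

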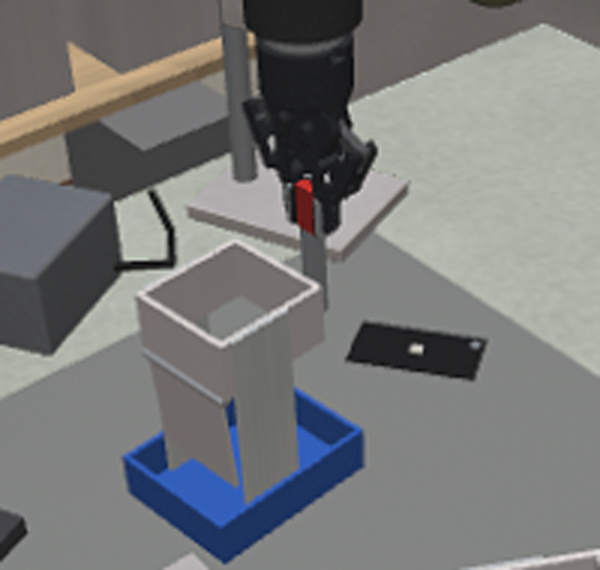

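The floor hangs open below the hopper, and its opening at about (235,315) looks empty. The tab is out. Next I release, back off and check.

Run:
```python
from h import *
from bench import r,eoat,solver,vision,monitor
eoat.command_gripper(.055)
p=np.array(monitor.get_eef_pos())
r.move_linear([p[0],p[1],.36],speed=.12)
q=list(monitor.get_joint_positions()); w=monitor.get_tcp_rot()
r.move_ptp([.30,-.42,.42],w)
print(monitor.get_eef_pos(),monitor.get_wrist_force(),monitor.get_time())
ims=[]
for n in ("scene","top"):
    f=vision.grab_frame(n);np.savez(f"pics/{n}3.npz",**f)
    P=allpts(f);M=masks(f)
    near=(P[...,0]>.25)&(P[...,0]<.75)&(P[...,1]<-.1)&(P[...,1]>-.45)
    for k,lo,hi in (("brass",-.01,.2),("red",.2,.28)):
        c,l,s,ce=cv2.connectedComponentsWithStats((M[k]&near&(P[...,2]>lo)&(P[...,2]<hi)).astype(np.uint8))
        for i in range(1,c):
            if s[i,4]>8: print(n,k,s[i,4],ce[i].round(),P[l==i].mean(0).round(4))
    a=f["frame"][50:350,130:350] if n=="scene" else f["frame"][130:260,150:400]
    ims.append(cv2.resize(a[:,:,::-1],(int(a.shape[1]*600/a.shape[0]) if n=="scene" else 800,600 if n=="scene" else 416),interpolation=cv2.INTER_CUBIC)); cv2.imwrite(f"pics/{n}3.png",ims[-1])
```

```text
[ 0.30087631 -0.41964962  0.4190271 ] [-0.03597691  0.00977118 -1.20987299] 9.2
scene red 145 [223.  89.] [ 0.5284 -0.2776  0.2463]
top brass 21 [354. 215.] [ 0.5897 -0.2947  0.027 ]
top red 57 [370. 234.] [ 0.5223 -0.2804  0.2644]
```

View pics/scene3.png

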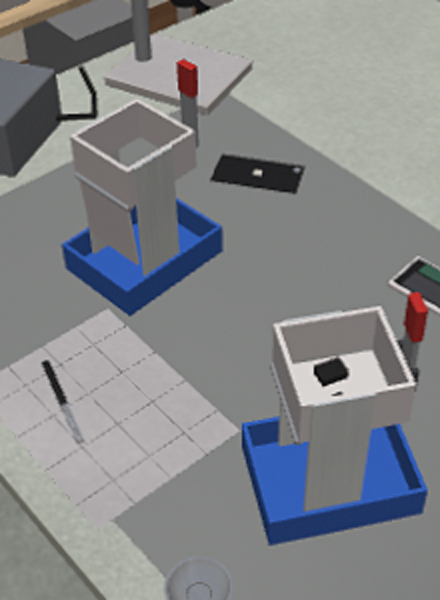

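View pics/top3.png

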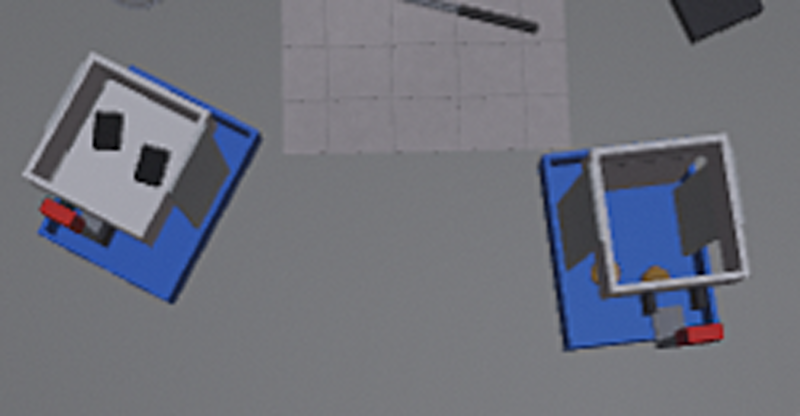

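The top view shows both nuts in the blue tray, at about (600,272) and (655,275) in the crop, and both views show the hopper empty. The pads still lie on the other dispenser's closed floor.

```bash
python3 -c "
from bench import r,monitor
r.sign_off();print(monitor.get_time())"
```

```text
the job is handed in; nothing more can be done
the job is handed in; nothing more can be done
```

I gripped the red tab of the brass-nut dispenser (on the robot's right), pulled it out 26 mm, let go and backed the arm away. I then handed the job in. The clock read 9.2 s just before the last pictures.

- **Nuts:** the top view shows both nuts in the blue tray and the hopper empty. My colour and depth check measured only one of them, at (0.590, -0.295, 0.027). I confirmed the other by eye, because the hopper rim partly hides it. The scene camera can't see the tray spot where they lie.
- **Floor and tab:** the nut dispenser's floor hangs open. The tab measures about 26 mm out from its start, which matches the pull. The two cameras' readings of that tab differ by 4–6 mm in x.
- **Other dispenser:** its floor is shut and both black pads still lie on it.
- **Forces:** wrist force was about 4 N or less at every reading I took. The last reading was 1.2 N, with the gripper clear of everything.

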